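# Stamp a clay tile in the jig, then hold it lifted on the cam

### The arm

A 6-joint arm with a two-finger parallel gripper is mounted at the origin on the work surface. World frame = base frame: x ahead of the robot, y to its left, z up, the work surface at z = 0. Lengths are in mm, angles in degrees, forces in N, time in s.
With the tool pointing down it reaches from about 300 to 850 mm from the base axis. Payload 5.4 kg.
Tool frame: the origin (TCP) lies at the very end of the fingers, on their centre line; the grasp point (between the pads) lies 19 mm behind it (env.grasp_offset is the distance from the TCP to the grasp point, in mm); z points along the fingers, y is the line along which they close (so a half turn about z gives the same grasp; the last joint's range is limited). The gripper opens to 85 mm and grips with 20 to 120 N. Pads are 22 mm wide; open, the fingers measure 114 mm over their backs; the gripper's body (76 mm by 85 mm) begins 54 mm behind the grasp point. The pads swing forward as they close: fully open they stand 13 mm farther back than shut.
Start: joints at [52.076, 9.076, 91.501, -0, 79.423, -12.038], TCP at [251.044, 517.285, 231.299] pointing down, gripper open.
Joint ranges: [-166.64, 166.64], [-54.1, 131.32], [10.49, 154.53], [-73.88, 253.88], [9.74, 151.15], [-171.62, 171.62]. Speed limits (degrees/s): [147.25, 147.25, 180, 180, 180, 180].

### API

Orientations are given as a 3x3 rotation matrix whose columns are the frame's x, y, z axes.
In Python, from rig import sensors, imaging, env gives the robot as it stands.
- The arm moves only by the shell command python3 -m crank 'ROWS' [OPENING]. ROWS is JSON, a list of rows, each a list of 4 numbers: the shift along the world's x, y, z in m, then the turn about the world's z in degrees. A call has 1 to 8 rows; each row is the pose to reach, as a shift and turn from the pose commanded when the call began; what a row does not reach only later rows make up. A row lasts 1/12 s, in which the tool goes at most 41.7 mm and 7.16 degrees, less where a joint would pass 70% of its speed; a pose out of reach is approached as far as the arm can. A call with a gripper value outside its range is refused whole. OPENING is the finger opening in m, from 0 to 0.0854, set as the call begins (- or left out, the last holds). The fingers move at their own pace and stop on an object; the grip force is fixed at half the most. Time passes only in rows, so rows that repeat a pose let the fingers close. It gives the time, the measured TCP pose, the force, the opening and the grip force at its end, in the units of the state.
- sensors.sense(): the state, without advancing time (a new reading comes with each control period).
- imaging.grab_frame(name): name is "scene" or "top"; returns the picture (400x640x3 uint8, red, green, blue); there is no depth.
- imaging.calibration(name): a dict with "intrinsics" (3x3 intrinsics, pixels), "position" and "attitude" of the camera in the world. Camera axes: x right, y up, looking along -z (the intrinsics and any distortion apply to the point x, -y, -z); pixel columns grow to the right and rows downward; lengths in mm; the calibration is good to about 2 mm. A picture is of the moment at which its call begins. calibration takes no time and is no camera call.
- env.sign_off(): hands the job in; it is judged then, once.
The state is a dict: "t": time; "joints": joint angles; "qd": joint speeds; "joint_torque": joint torques, N m; "position": TCP position; "tcp_rot": TCP orientation; "force": force on the tool from outside, world axes, zero at the start; "moment": the same for the moment, N m; "finger_gap": finger opening in mm; "grip_force": force on a finger pad.
Only numpy, scipy, OpenCV 4.12 (cv2) and the standard library are available. Lean on these libraries where they do the work, as an engineer would, in place of code of your own. Each camera call takes 0.05 s, during which the arm holds its last target. There are 200 camera calls.

### The job

Put the maker's mark on the clay tile in the stamping jig: swing the toggle clamp's handle up and over until it locks past centre with the stamp pressed on the tile, keep it there a moment, then swing it right back to open. Then turn the cam lever up to its highest lift, so that the tile stands clear of its nest, and finish holding the lever there with the gripper: it springs back if let go, and someone else will slide the tile off. Do not raise the cam lever while the stamp is down, keep the tile on the jig, and leave the other things on the bench as they are.

Things in the scene. Friction and masses are not known exactly. Their poses are not given: they have to be found in the camera images.
- jig: Fixed jig: plywood base 170 mm in x, y -100 to +200, 18 thick. Origin on the table under the centre of the tile nest; z up, x roughly away from the robot. Nest: aluminium frame 140 mm square, pocket 103 mm square and 8 deep, rim at z = 78; an 84 mm ejector plate in its floor is raised by an eccentric on the cam shaft below. Toggle clamp at +y on a wooden riser, cam lever outside the nest at -y.
- tile: Leather-hard clay tile, 100 x 100 x 10 mm, 0.15 to 0.3 kg, loose in the nest on its ledge, its top 2 mm above the rim. Origin: centre of its underside, z up.
- clamp (a joint): Clamp handle angle, rad. 0: open, handle lying back to jig +y, 9 degrees above level, arm upright. Grows as the handle swings up and over towards the nest: stamp meets the tile at about 1.15, its spring then resists (up to 5 N at the grip, as to unlock); dead centre 1.42; past it, it snaps to the stop at 1.50 (handle 5 degrees past upright, arm level). Friction keeps it where left when open.
- clamp_pivot (a point): Point on the clamp handle's pivot axis straight across from the point clamp_grip: jig x = -29, y = 134, z = 114 mm. The axis is the jig's x direction.
- clamp_grip (a point): Middle of the nearer half of the clamp handle's T-grip: two black cylinders 22 mm in diameter, 42 mm long, parallel to the jig's x, one each side of the handle bar (jig x -50 to -8 and +8 to +50), turning freely on their spindle, 100 mm from the pivot axis. Open it is at jig x = -29, y = 232, z = 129 mm; locked at x = -29, y = 125, z = 213 mm. The bar is 10 mm thick.
- stamp: Maker's stamp: wooden disc 34 mm in diameter on a sprung spindle at the end of the clamp's arm. Origin: centre of its face. Locked, it presses the middle of the tile with about 9 N; open, it hangs on the upright arm, 100 mm or more above the rim.
- cam (a joint): Cam lever angle, rad. 0: at rest on its stop, lever pointing to jig -x, 20 degrees above level. Grows as the grip swings up and over towards +x. At 1.22 the lever stands upright and the lift is highest (11 mm); turned further the tile sinks again (stop at 2.2). A return spring draws it back to 0: about 3 N at the grip at rest, 4 N upright.
- cam_lever: The cam lever: a hub, a 10 mm steel rod and a black sideways revolving grip, beside the nest on the jig's -y side (rod at jig y = -94 mm), with its shaft. Origin: on the shaft's axis under the middle of the nest, at jig z = 36 mm; y along the shaft as the jig's y.
- cam_pivot (a point): Point on the cam shaft's axis, straight across from the middle of the lever's grip: jig x = 0, y = -128, z = 36 mm. The axis is the jig's y direction.
- cam_grip (a point): Middle of the cam lever's grip: a black cylinder 26 mm in diameter and 56 mm long that turns freely on its spindle and sticks out sideways from the lever's end, parallel to the shaft (jig y -100 to -156), 120 mm from the shaft's axis. At rest it is at jig x = -113, y = -128, z = 77 mm; upright at x = 0, y = -128, z = 156 mm.
- glaze_jar: Bystander: grey glaze jar with white lid, 74 mm in diameter, 90 mm tall, behind the nest. Origin: centre of its underside.
- tall_jar: Bystander: narrower jar with black lid, 62 mm in diameter, 115 mm tall, behind the nest. Origin: centre of its underside.
- bowl: Bystander: clay bowl upside down, 128 mm in diameter, 64 mm tall, to the right of the jig. Origin: centre of its underside.
- water_pot: Bystander: white water pot, 72 mm in diameter, 75 mm tall, to the left. Origin: centre of its underside.
- brush: Bystander: glaze brush, 190 mm long, lying in front of the jig. Origin: under its middle, x along it.
- rib: Bystander: flat wooden rib, 95 x 55 x 6 mm, lying to the right of the jig. Origin: centre of its underside.
- spare_tile: Bystander: fired tile, 100 x 100 x 10 mm, lying on the table nearer the robot at the right. Origin: centre of its underside.
There are look-alikes about, which are no part of the job. Leave any blue or orange look-alike of the tile alone.

How it is judged:
By the outcome, as a careful person would: the job done as asked, in the order asked, and still so for the second after the job is handed in, while the arm keeps its last pose, push and grip.
It also fails if it takes over 59 s, if anything falls off the work surface, if the arm or the gripper's body presses on something with over 40 N, if the wrist force passes 120 N, or if a joint passes its speed limit or range.

## Working session

There is one attempt and no reset: what is moved stays moved. The work goes in short steps, Python scripts to look and compute and a shell command to move; the robot and the scene stay as the last step left them, time stands still between calls to the robot, and variables do not carry over. Pictures are saved under pics/ and viewed, at most 10 in all, crops included, and the job is handed in when it is done.

```bash
mkdir -p pics; ls; python3 - <<'E'
from rig import sensors, imaging, env
import cv2,numpy as np
s=sensors.sense(); print(s)
for n in("scene","top"):
    cv2.imwrite(f"pics/{n}0.png",imaging.grab_frame(n)[:,:,::-1])
    print(n,imaging.calibration(n))
E
```

```text
pics
{'t': 0.0, 'joints': array([ 5.20741569e+01,  9.11450640e+00,  9.15715438e+01, -6.62169285e-04,
        7.94216044e+01, -1.20376670e+01]), 'qd': array([-9.43801306e-02, -2.55867571e-05, -6.33770849e-02, -6.65963599e-03,
        2.26377313e-02,  2.92771240e-02]), 'joint_torque': array([-1.18461907e-03, -3.96017611e+01, -3.31418896e+01, -5.72491845e-04,
        8.70521588e-03,  2.95954962e-06]), 'position': array([250.70461445, 516.81232059, 230.30418701]), 'tcp_rot': array([[-8.99648614e-01,  4.36613169e-01, -1.14590370e-03],
       [ 4.36614506e-01,  8.99647462e-01, -1.48909253e-03],
       [ 3.80751944e-04, -1.83997820e-03, -9.99998235e-01]]), 'force': array([-0.19895608,  1.30629403,  0.02918774]), 'moment': array([-0.0046169 ,  0.00307638, -0.01873379]), 'grip_force': 0.0, 'finger_gap': 85.15682503870211}
scene {'intrinsics': array([[463.78418094,   0.        , 314.59813403],
       [  0.        , 463.78418094, 194.78611697],
       [  0.        ,   0.        ,   1.        ]]), 'position': array([1223.52580186,  627.15743788,  812.75791686]), 'attitude': array([[-0.67091565, -0.44123041,  0.59597644],
       [ 0.74141222, -0.38459982,  0.54990081],
       [-0.01342052,  0.81080127,  0.58516765]])}
top {'intrinsics': array([[421.55231764,   0.        , 321.27220074],
       [  0.        , 421.55231764, 192.12705317],
       [  0.        ,   0.        ,   1.        ]]), 'position': array([ 275.70713817,  -47.39182982, 1377.29649805]), 'attitude': array([[ 0.04072632,  0.97572932, -0.21515963],
       [-0.99916911,  0.03943363, -0.01029898],
       [-0.00156449,  0.2154003 ,  0.97652458]])}
```

View pics/scene0.png

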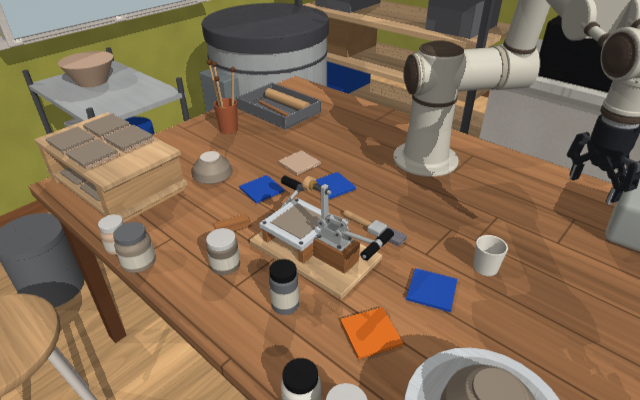

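View pics/top0.png

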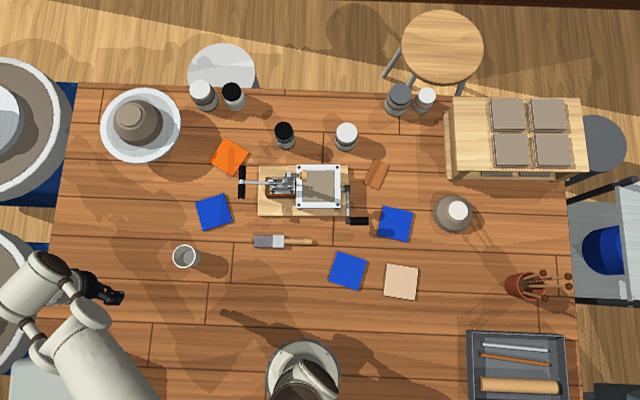

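The top view shows the nest at about (318,188), the clamp grip at (242,182) and the cam grip at (357,221). In the scene view these are at (295,222), (377,244) and (292,184). Possible mix-ups for the grips are the black jar lids at top (284,130) and (234,90), and the gripper at (110,295). For the tile, they are the blue tiles (214,212), (395,223), (348,270), the orange tile (229,156) and the spare tile (401,281). By description I choose the jig's own two black cylinders. I'll triangulate them and check in a crop.

```bash
cat > h.py <<'E'
import numpy as np,cv2
from rig import sensors, imaging, env
C={n:imaging.calibration(n) for n in("scene","top")}
def ray(n,p):
    c=C[n];d=np.linalg.inv(c["intrinsics"])@[p[0],p[1],1];d=c["attitude"]@(d*[1,-1,-1])
    return c["position"],d/np.linalg.norm(d)
def plane(n,p,z):
    o,d=ray(n,p);return o+d*(z-o[2])/d[2]
def tri(a,b):
    o1,d1=ray("scene",a);o2,d2=ray("top",b)
    s=np.linalg.lstsq(np.c_[d1,-d2],o2-o1,rcond=None)[0]
    p,q=o1+s[0]*d1,o2+s[1]*d2
    return (p+q)/2,np.linalg.norm(p-q)
def proj(n,P):
    c=C[n];v=c["attitude"].T@(np.asarray(P)-c["position"])*[1,-1,-1];v=c["intrinsics"]@v;return v[:2]/v[2]
def blobs(n,mask,roi):
    x0,y0,x1,y1=roi;m=np.zeros_like(mask);m[y0:y1,x0:x1]=mask[y0:y1,x0:x1]
    k,l,st,ce=cv2.connectedComponentsWithStats(m,connectivity=8)
    out=[]
    for i in range(1,k):
        if st[i,4]>=25:
            ys,xs=np.nonzero(l==i);r=cv2.minAreaRect(np.c_[xs,ys].astype(np.float32))
            out.append((st[i,4],ce[i].round(1),cv2.boxPoints(r).round(1).tolist()))
    return out
E
python3 - <<'E'
from h import *
S=cv2.imread("pics/scene0.png");T=cv2.imread("pics/top0.png")
for n,I,rois in(("scene",S,[(275,170,330,200),(355,220,400,265)]),("top",T,[(228,155,256,210),(335,205,375,235)])):
    m=(I.max(2)<50).astype(np.uint8)
    for r in rois:
        print(n,r)
        for b in blobs(n,m,r):print(b)
a=cv2.resize(S[165:285,235:415],None,fx=4,fy=4,interpolation=cv2.INTER_CUBIC)
b=cv2.resize(T[145:240,225:385],None,fx=5,fy=5,interpolation=cv2.INTER_CUBIC)
cv2.imwrite("pics/s1.png",a);cv2.imwrite("pics/t1.png",b)
E
```

```text
scene (275, 170, 330, 200)
(np.int32(139), array([289.6, 182.3]), [[280.0, 182.0], [283.6000061035156, 174.8000030517578], [300.0, 183.0], [296.3999938964844, 190.1999969482422]])
scene (355, 220, 400, 265)
(np.int32(138), array([385.7, 235.6]), [[376.0, 239.0], [388.0, 227.0], [394.5, 233.5], [382.5, 245.5]])
(np.int32(163), array([370.2, 250.2]), [[359.5, 254.5], [373.5, 240.5], [380.0, 247.0], [366.0, 261.0]])
top (228, 155, 256, 210)
(np.int32(82), array([241.6, 171.8]), [[238.0, 178.5], [239.1999969482422, 164.6999969482422], [245.1999969482422, 165.1999969482422], [244.0, 179.0]])
(np.int32(94), array([240.9, 190.6]), [[238.0, 184.0], [244.0, 184.0], [244.0, 198.0], [238.0, 198.0]])
top (335, 205, 375, 235)
(np.int32(145), array([358.6, 220.5]), [[349.0, 224.0], [349.0, 217.0], [368.0, 217.0], [368.0, 224.0]])
```

View pics/s1.png

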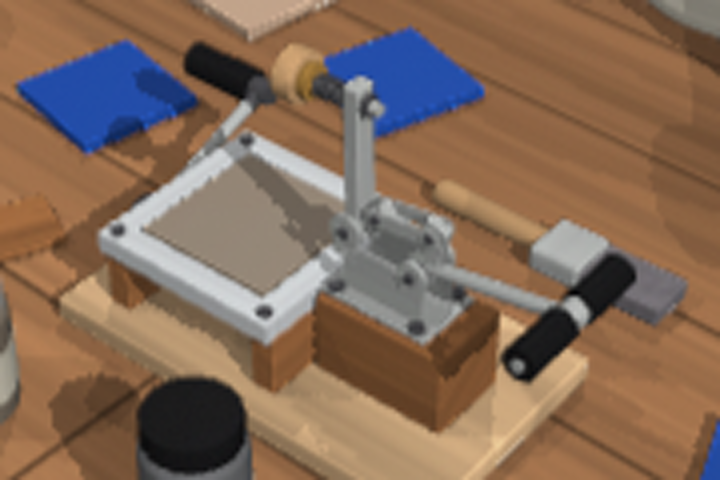

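View pics/t1.png

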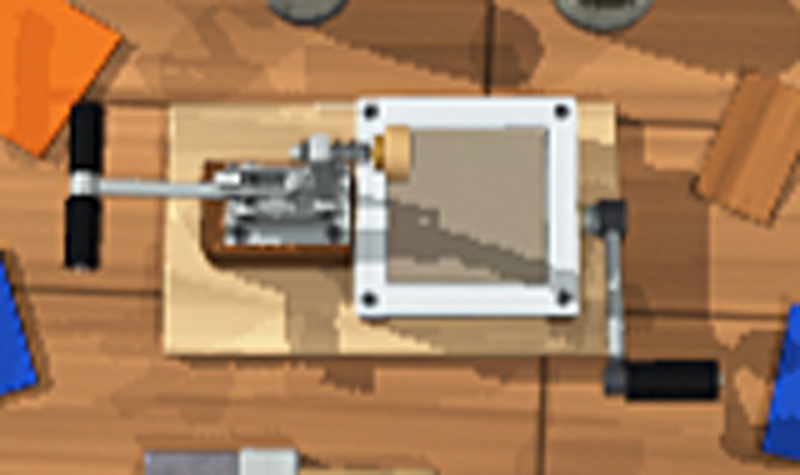

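The crops confirm the choice: the clamp's T-grip and the cam's sideways grip, with the nest's screws clearly visible. Now to triangulate.

```bash
python3 - <<'E'
from h import *
s=lambda x,y:(235+(x+.5)/4-.5,165+(y+.5)/4-.5); t=lambda x,y:(225+(x+.5)/5-.5,145+(y+.5)/5-.5)
P={}
for k,a,b in [("+x-y",s(118,230),t(562,112)),("+x+y",s(264,312),t(371,112)),("-x-y",s(246,141),t(564,297))]:
    P[k],e=tri(a,b);print(k,P[k].round(1),round(e,1))
for k,a,b in[("clampfar",(370.2,250.2),(241.6,171.8)),("clampnear",(385.7,235.6),(240.9,190.6)),("cam",(289.6,182.3),(358.6,220.5))]:
    print(k,*[np.round(v,1) for v in tri(a,b)])
ex=P["+x-y"]-P["-x-y"];ey=P["+x+y"]-P["+x-y"];print(np.linalg.norm(ex),np.linalg.norm(ey),np.degrees(np.arctan2(ex[1],ex[0])),np.degrees(np.arctan2(-ey[0],ey[1])))
c=(P["+x+y"]+P["-x-y"])/2;print("nest",c)
q=[plane("top",t(*p),80)[:2] for p in((562,112),(371,112),(369,299),(564,297))]
print(np.mean(q,0))
yaw=np.arctan2((q[0]-q[3]+q[1]-q[2])[1],(q[0]-q[3]+q[1]-q[2])[0]);yaw2=np.arctan2(-(q[1]-q[0]+q[2]-q[3])[0],(q[1]-q[0]+q[2]-q[3])[1]);print(np.degrees([yaw,yaw2]))
for Y in(yaw2,):
  R=np.array([[np.cos(Y),-np.sin(Y)],[np.sin(Y),np.cos(Y)]])
  for n,p in dict(clampgrip_open=(-29,232),clampfar=(29,232),locked=(-29,125),pivot=(-29,134),cam0=(-113,-128),camup=(0,-128)).items():print(n,(np.mean(q,0)+R@p).round(1))
E
```

```text
+x-y [645.8 -80.2  78.4] 0.9
+x+y [641.   41.7  78.3] 0.6
-x-y [525.4 -85.3  78.3] 1.4
clampfar [603.2 212.8 132. ] 2.5
clampnear [543.7 210.5 133.2] 3.8
cam [ 477.2 -154.4   78.9] 2.9
120.49822898384734 122.03556451109148 2.382958167802418 2.247071612513481
nest [583.22683668 -21.78133869  78.29710553]
[582.82098279 -22.16757968]
[2.43582656 2.61199684]
clampgrip_open [543.3 208.3]
clampfar [601.2 210.9]
locked [548.2 101.4]
pivot [547.7 110.4]
cam0 [ 475.8 -155.2]
camup [ 588.7 -150. ]
```

The measured heights (78 rim, about 132 clamp grip, 79 cam grip) and screw spacing agree with the text. The jig is at (583,-22) with yaw about 2.4°. I'll go above the near half of the clamp grip.

```bash
python3 -m crank '[[0.292,-0.308,0,28.3],[0.292,-0.308,0,28.3],[0.292,-0.308,0,28.3],[0.292,-0.308,0,28.3],[0.292,-0.308,0,28.3],[0.292,-0.308,0,28.3],[0.292,-0.308,0,28.3],[0.292,-0.308,0,28.3]]' 0.05; python3 -m crank '[[0.08,-0.084,0,0],[0.08,-0.084,0,0],[0.08,-0.084,0,0],[0.08,-0.084,0,0],[0.08,-0.084,0,0]]'
```

```text
t: 0.77
position: [470.8, 284.7, 231.0]
tcp_rot: [[-0.999, -0.042, -0.001], [-0.042, 0.999, -0.0], [0.001, -0.0, -1.0]]
force: [0.8, 0.1, 0.3]
finger_gap: 49.8
grip_force: 0.0
t: 1.18
position: [550.6, 201.1, 230.6]
tcp_rot: [[-0.999, -0.039, -0.001], [-0.039, 0.999, 0.0], [0.001, 0.0, -1.0]]
force: [0.1, 0.5, 0.5]
finger_gap: 50.1
grip_force: 0.0
```

```bash
python3 -m crank '[[-0.007,0.008,0,0],[-0.007,0.008,-0.035,0],[-0.007,0.008,-0.06,0],[-0.007,0.008,-0.06,0]]'; python3 - <<'E'
from h import *
a=imaging.grab_frame("scene")[150:290,270:450,::-1];b=imaging.grab_frame("top")[140:240,215:375,::-1]
a=cv2.resize(a,(514,400));b=cv2.resize(b,(640,400))
cv2.imwrite("pics/n2.png",cv2.resize(np.hstack([a[:, :],b]),(800,277)))
E
```

```text
t: 1.52
position: [537.6, 211.9, 165.4]
tcp_rot: [[-0.999, -0.045, -0.011], [-0.045, 0.999, -0.001], [0.011, -0.001, -1.0]]
force: [-0.5, -0.5, -1.0]
finger_gap: 50.0
grip_force: 0.0
```

View pics/n2.png

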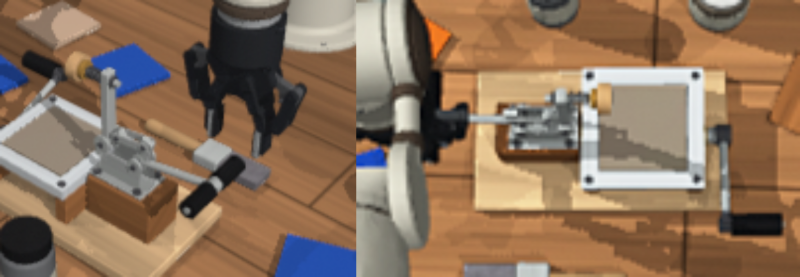

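The fingers hang on either side of the near half of the grip (fingertips near (215,140) and (262,150), grip end (232,165) in the left panel). Descend.

```bash
python3 -m crank '[[0,0,-0.02,0],[0,0,-0.03,0],[0,0,-0.03,0],[0,0,-0.03,0]]'
```

```text
t: 1.95
position: [543.0, 210.9, 142.0]
tcp_rot: [[-0.999, -0.043, 0.0], [-0.043, 0.999, 0.0], [-0.0, 0.0, -1.0]]
force: [-0.2, -0.4, 1.0]
finger_gap: 50.1
grip_force: 0.0
```

```bash
python3 -m crank '[[0,-0.001,-0.015,0],[0,-0.001,-0.031,0],[0,-0.001,-0.031,0],[0,-0.001,-0.031,0]]'; python3 -m crank '[[0,0,0,0],[0,0,0,0],[0,0,0,0],[0,0,0,0],[0,0,0,0],[0,0,0,0]]' 0.012
```

```text
t: 2.28
position: [543.0, 209.6, 110.9]
tcp_rot: [[-0.999, -0.042, -0.0], [-0.042, 0.999, -0.0], [0.0, 0.0, -1.0]]
force: [-0.4, -0.4, 0.1]
finger_gap: 50.0
grip_force: 0.0
t: 2.78
position: [544.2, 208.7, 112.0]
tcp_rot: [[-0.999, -0.042, 0.002], [-0.042, 0.999, -0.001], [-0.002, -0.002, -1.0]]
force: [-1.1, -5.0, 6.1]
finger_gap: 20.2
grip_force: 58.5
```

```bash
python3 -m crank '[[0,-0.002,0.010,0],[0,-0.005,0.019,0],[0,-0.0085,0.0275,0],[0.0005,-0.012,0.035,0],[0.001,-0.017,0.0425,0],[0.001,-0.022,0.049,0],[0.001,-0.022,0.049,0]]'
```

```text
t: 3.37
position: [545.0, 186.3, 161.1]
tcp_rot: [[-0.999, -0.041, 0.002], [-0.041, 0.999, -0.001], [-0.002, -0.001, -1.0]]
force: [3.7, -2.2, -3.2]
finger_gap: 20.1
grip_force: 60.2
```

```bash
python3 -m crank '[[0,-0.006,0.0065,0],[0.0005,-0.0125,0.0125,0],[0.001,-0.019,0.0175,0],[0.001,-0.0265,0.0225,0],[0.0015,-0.0345,0.0265,0],[0.002,-0.0425,0.0295,0],[0.002,-0.051,0.0325,0],[0.0025,-0.059,0.034,0]]'
```

```text
t: 4.03
position: [547.4, 128.8, 194.5]
tcp_rot: [[-0.999, -0.042, 0.003], [-0.042, 0.999, 0.002], [-0.003, 0.002, -1.0]]
force: [4.4, 4.8, 2.3]
finger_gap: 20.1
grip_force: 60.6
```

```bash
python3 -m crank '[[0,-0.0045,0.0005,0],[0.0005,-0.009,0.001,0],[0.0005,-0.0135,0.0015,0],[0.001,-0.0175,0.0015,0],[0.001,-0.022,0.0015,0],[0.001,-0.026,0.001,0],[0.001,-0.028,0.001,0],[0.001,-0.028,0.001,0]]'
```

```text
t: 4.7
position: [548.5, 101.3, 195.8]
tcp_rot: [[-0.999, -0.042, 0.003], [-0.042, 0.999, 0.003], [-0.003, 0.003, -1.0]]
force: [3.3, 4.4, 5.8]
finger_gap: 20.0
grip_force: 61.2
```

```bash
python3 -m crank '[[0,-0.002,0,0],[0,-0.004,0,0],[0,-0.005,0,0],[0,-0.005,0,0],[0,-0.005,0,0],[0,-0.005,0,0],[0,-0.005,0,0],[0,-0.005,0,0]]'; python3 - <<'E'
from h import *
a=imaging.grab_frame("scene")[130:290,235:435,::-1]
cv2.imwrite("pics/n3.png",cv2.resize(a,(750,600),interpolation=cv2.INTER_CUBIC))
E
```

```text
t: 5.37
position: [548.5, 101.0, 195.8]
tcp_rot: [[-0.999, -0.044, 0.004], [-0.044, 0.999, 0.011], [-0.004, 0.011, -1.0]]
force: [5.1, 20.8, 4.7]
finger_gap: 20.4
grip_force: 61.4
```

View pics/n3.png

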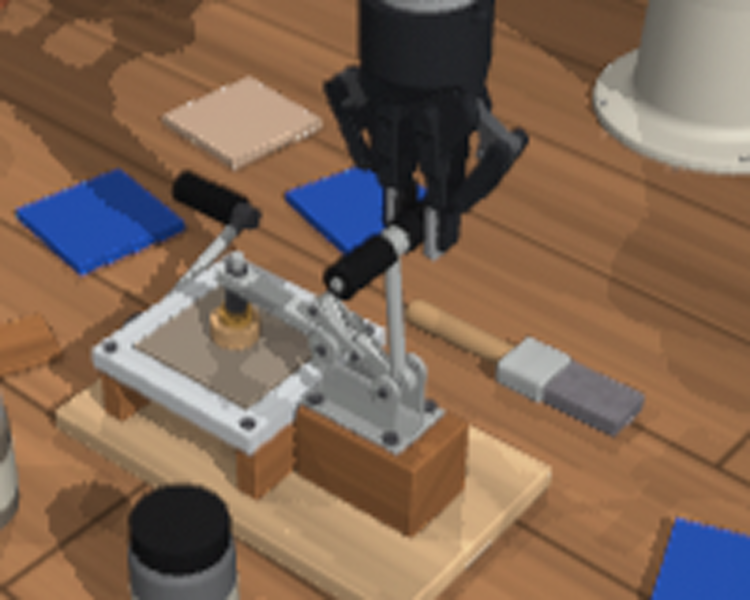

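The stamp is down on the tile's middle (236,325), the arm is level and the handle upright. The 20 N reaction against the push shows it is on its stop, past centre. It has dwelt about 1 s; now hold a little more and open.

```bash
python3 -m crank '[[0,0.003,0,0],[0,0.005,0,0],[0,0.005,0,0],[0,0.005,0,0],[0,0.005,0,0],[0,0.005,0,0]]'; python3 -m crank '[[0,0.004,0.0005,0],[-0.0005,0.010,0.0005,0],[-0.0005,0.019,0.0005,0],[-0.001,0.0275,-0.0005,0],[-0.0015,0.036,-0.0025,0],[-0.002,0.0445,-0.005,0],[-0.002,0.0525,-0.0085,0],[-0.0025,0.060,-0.0125,0]]'
```

```text
t: 5.92
position: [548.5, 101.3, 195.8]
tcp_rot: [[-0.999, -0.043, 0.003], [-0.043, 0.999, 0.002], [-0.003, 0.002, -1.0]]
force: [2.9, 4.0, 6.7]
finger_gap: 19.9
grip_force: 61.3
t: 6.58
position: [545.9, 161.1, 182.2]
tcp_rot: [[-0.999, -0.042, 0.003], [-0.042, 0.999, 0.0], [-0.003, 0.0, -1.0]]
force: [7.1, 1.3, 2.4]
finger_gap: 20.0
grip_force: 60.9
```

```bash
python3 -m crank '[[-0.0005,0.0075,-0.0045,0],[-0.0005,0.0145,-0.010,0],[-0.001,0.021,-0.016,0],[-0.001,0.0265,-0.0225,0],[-0.0015,0.032,-0.029,0],[-0.0015,0.0365,-0.0365,0],[-0.0015,0.0405,-0.0445,0],[-0.002,0.044,-0.0525,0]]'; python3 -m crank '[[0,0.0025,-0.0085,0],[0,0.0045,-0.0155,0],[0,0.005,-0.0195,0],[0,0.005,-0.021,0],[0,0.005,-0.021,0],[0,0.005,-0.021,0]]'
```

```text
t: 7.25
position: [544.1, 204.5, 128.9]
tcp_rot: [[-0.999, -0.042, 0.003], [-0.042, 0.999, -0.001], [-0.003, -0.001, -1.0]]
force: [8.1, -2.7, 0.2]
finger_gap: 20.0
grip_force: 60.7
t: 7.75
position: [544.2, 208.8, 111.6]
tcp_rot: [[-0.999, -0.043, 0.002], [-0.043, 0.999, -0.002], [-0.002, -0.002, -1.0]]
force: [-3.1, -4.7, 20.5]
finger_gap: 20.2
grip_force: 63.0
```

```bash
python3 -m crank '[[0,0,0.001,0],[0,0,0.001,0],[0,0,0.001,0],[0,0,0.001,0],[0,0,0.001,0]]' 0.05; python3 -m crank '[[0,0,0.03,0],[0,0,0.06,0],[0,0,0.10,0],[0,0,0.14,0],[0,0,0.16,0],[0,0,0.16,0]]'; python3 - <<'E'
from h import *
I=imaging.grab_frame("top")[:,:,::-1];S=imaging.grab_frame("scene")[:,:,::-1]
cv2.imwrite("pics/n4.png",cv2.resize(np.hstack([S[150:290,240:420],I[130:270,205:385]]),(800,311)))
E
```

```text
t: 8.17
position: [541.9, 209.5, 108.1]
tcp_rot: [[-0.999, -0.042, -0.003], [-0.042, 0.999, -0.0], [0.003, -0.0, -1.0]]
force: [0.0, -0.5, -0.3]
finger_gap: 49.8
grip_force: 0.0
t: 8.67
position: [545.7, 210.1, 275.8]
tcp_rot: [[-0.999, -0.042, 0.01], [-0.042, 0.999, 0.002], [-0.01, 0.001, -1.0]]
force: [0.1, 0.4, -0.1]
finger_gap: 50.2
grip_force: 0.0
```

View pics/n4.png

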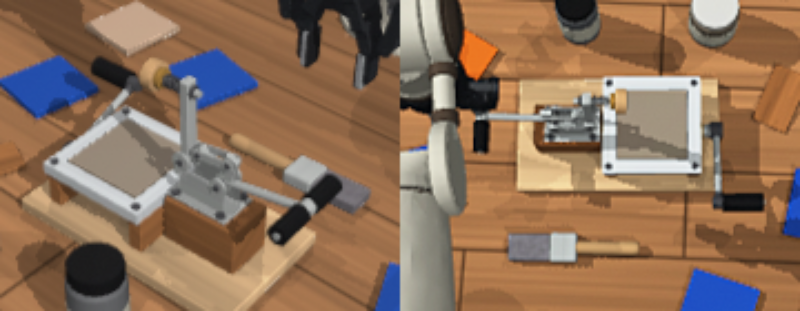

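The clamp is back fully open: arm upright, handle lying at the initial place, tile still in its nest. Now the cam lever: check joint 6 for the choice of turn.

```bash
python3 - <<'E'
from h import *
s=sensors.sense();print(s["joints"].round(1),s["position"].round(1))
E
```

```text
[  9.2   8.8  87.5   0.   83.7 -83.2] [543.2 209.6 269.5]
```

```bash
python3 -m crank '[[-0.067,-0.364,-0.02,-90],[-0.067,-0.364,-0.02,-90],[-0.067,-0.364,-0.02,-90],[-0.067,-0.364,-0.02,-90],[-0.067,-0.364,-0.02,-90],[-0.067,-0.364,-0.02,-90],[-0.067,-0.364,-0.02,-90],[-0.067,-0.364,-0.02,-90]]'; python3 -m crank '[[0,0,0,-33],[0,0,0,-33],[0,0,0,-33],[0,0,0,-33],[0,0,0,-33]]'
```

```text
t: 9.43
position: [480.7, -118.9, 248.5]
tcp_rot: [[-0.57, 0.821, -0.004], [0.821, 0.57, 0.002], [0.004, -0.002, -1.0]]
force: [0.7, 0.1, -0.4]
finger_gap: 49.8
grip_force: 0.0
t: 9.85
position: [481.4, -117.3, 248.4]
tcp_rot: [[-0.031, 1.0, -0.005], [1.0, 0.031, 0.003], [0.003, -0.005, -1.0]]
force: [1.0, -0.1, 0.3]
finger_gap: 50.1
grip_force: 0.0
```

```bash
python3 -m crank '[[-0.005,-0.0375,0,0.6],[-0.005,-0.0375,-0.04,0.6],[-0.005,-0.0375,-0.08,0.6],[-0.005,-0.0375,-0.12,0.6],[-0.005,-0.0375,-0.135,0.6],[-0.005,-0.0375,-0.135,0.6],[-0.005,-0.0375,-0.135,0.6],[-0.005,-0.0375,-0.135,0.6]]'; python3 - <<'E'
from h import *
I=imaging.grab_frame("top")[:,:,::-1];S=imaging.grab_frame("scene")[:,:,::-1]
cv2.imwrite("pics/n5.png",cv2.resize(np.hstack([S[110:230,230:390],I[150:270,270:430]]),(800,300)))
E
```

```text
t: 10.52
position: [478.3, -155.5, 117.0]
tcp_rot: [[-0.047, 0.999, 0.001], [0.999, 0.047, -0.0], [-0.0, 0.001, -1.0]]
force: [0.3, -0.7, 0.4]
finger_gap: 50.0
grip_force: 0.0
```

View pics/n5.png

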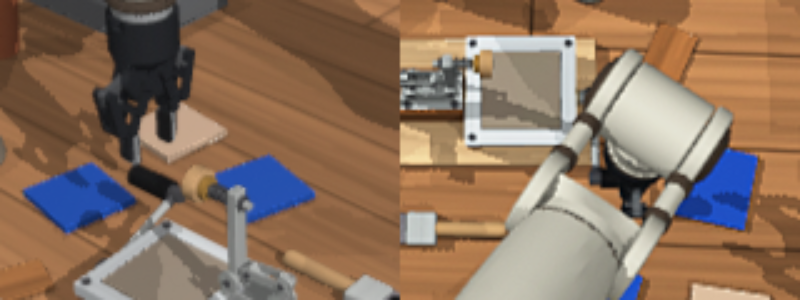

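The fingertips (132,155) and (170,140) straddle the cam grip (155,182) with clearance. Descend and close.

```bash
python3 -m crank '[[-0.001,0,-0.02,0],[-0.001,0,-0.04,0],[-0.001,0,-0.057,0],[-0.001,0,-0.057,0],[-0.001,0,-0.057,0],[-0.001,0,-0.057,0]]'; python3 -m crank '[[0,0,0,0],[0,0,0,0],[0,0,0,0],[0,0,0,0],[0,0,0,0],[0,0,0,0]]' 0.015
```

```text
t: 11.12
position: [478.1, -156.0, 61.2]
tcp_rot: [[-0.048, 0.999, 0.003], [0.999, 0.048, -0.002], [-0.002, 0.003, -1.0]]
force: [-0.3, 0.4, -0.2]
finger_gap: 49.9
grip_force: 0.0
t: 11.62
position: [476.7, -156.0, 60.2]
tcp_rot: [[-0.048, 0.999, -0.0], [0.999, 0.048, -0.001], [-0.001, -0.001, -1.0]]
force: [-4.2, -1.9, 5.7]
finger_gap: 24.2
grip_force: 59.1
```

```bash
python3 -m crank '[[0.004,0,0.010,0],[0.009,0.0005,0.019,0],[0.0145,0.0005,0.028,0],[0.021,0.001,0.036,0],[0.028,0.001,0.044,0],[0.0355,0.0015,0.051,0],[0.044,0.002,0.0575,0],[0.053,0.002,0.063,0]]'
```

```text
t: 12.28
position: [529.0, -153.8, 122.9]
tcp_rot: [[-0.047, 0.999, -0.003], [0.999, 0.047, -0.001], [-0.001, -0.003, -1.0]]
force: [-6.8, -1.7, 2.3]
finger_gap: 24.2
grip_force: 60.3
```

Tracking the arc. Now the rest, to upright (+60, +16 mm).

```bash
python3 -m crank '[[0.009,0.0005,0.005,0],[0.019,0.001,0.009,0],[0.029,0.001,0.012,0],[0.039,0.0015,0.0145,0],[0.0495,0.002,0.0155,0],[0.060,0.0025,0.016,0],[0.060,0.0025,0.016,0],[0.060,0.0025,0.016,0]]';  python3 -m crank '[[0,0,0,0],[0,0,0,0],[0,0,0,0],[0,0,0,0]]'; python3 - <<'E'
from h import *
s=sensors.sense();print(s["position"],s["force"],s["joints"].round(1))
I=imaging.grab_frame("top")[:,:,::-1];S=imaging.grab_frame("scene")[:,:,::-1]
cv2.imwrite("pics/n6.png",cv2.resize(S[130:280,230:400],(680,600),interpolation=cv2.INTER_CUBIC))
cv2.imwrite("pics/n6full.png",S);cv2.imwrite("pics/n6top.png",I)
E
```

```text
t: 12.95
position: [590.1, -151.2, 139.2]
tcp_rot: [[-0.048, 0.999, 0.001], [0.999, 0.048, -0.001], [-0.001, 0.001, -1.0]]
force: [-2.6, -2.1, 5.8]
finger_gap: 24.1
grip_force: 60.3
t: 13.28
position: [589.5, -151.2, 139.2]
tcp_rot: [[-0.047, 0.999, 0.0], [0.999, 0.047, -0.001], [-0.001, 0.0, -1.0]]
force: [-4.1, -1.4, 5.5]
finger_gap: 24.2
grip_force: 60.3
[ 589.49381349 -151.21898082  139.20560716] [-4.06181683 -1.41857861  5.53907101] [-25.7  18.7  90.9  -0.   70.4 -28.4]
```

View pics/n6.png

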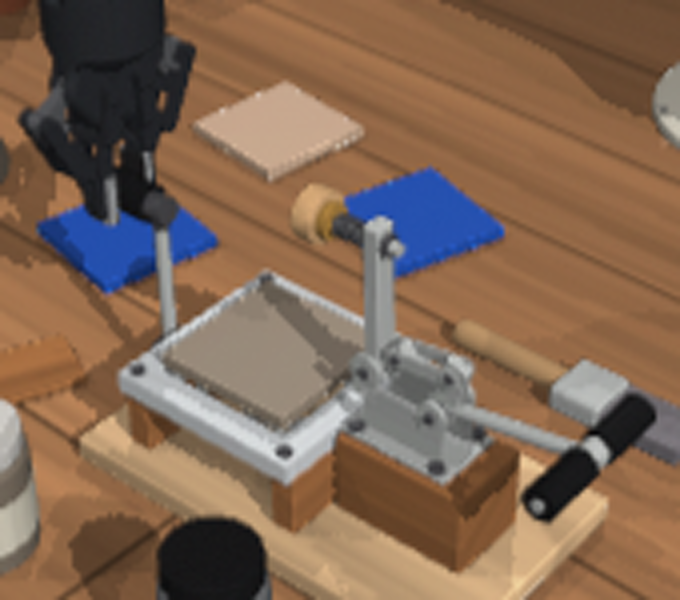

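The tile stands proud of the rim, the lever is upright in the gripper, the stamp is open. The grip moved +112.8 mm in x and +79.0 mm in z, exactly the upright position.

```bash
python3 -c "
from rig import env
print(env.sign_off())"
```

```text
the job is handed in; nothing more can be done
None
```

I stamped the tile with the clamp locked past centre for about a second and swung the clamp fully open again. I then turned the cam lever upright, and the gripper is holding it there with the tile clear of its nest; the job is handed in at about 13 s.

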